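Lock a hook saddle onto the utensil rail with its snap cap

ROBOT

A 6-joint arm with a two-finger parallel gripper is mounted at the origin on the work surface; the furniture and walls round the work are solid. World frame = base frame: x ahead of the robot, y to its left, z up, the work surface at z = 0. Lengths are in m, angles in rad, forces in N, time in s.
With the tool pointing down it reaches from about 0.25 to 0.85 m from the base axis. Payload 12.5 kg.
Tool frame: the origin (TCP) lies between the finger pads; the fingertips stand 22 mm ahead of it and the grasp point (between the pads) lies 3 mm ahead of it (robot.tip_reach is the distance from the TCP to the fingertips, in m); z points along the fingers, y is the line along which they close (so a half turn about z gives the same grasp; the last joint's range is limited). The gripper opens to 93 mm and grips with 3 to 60 N. Pads are 15 mm wide; open, the fingers measure 128 mm over their backs; the gripper's body (75 mm by 188 mm) begins 65 mm behind the grasp point.
Start: joints at [-1.256, 0.351, 1.652, -0, 1.139, -0.085], TCP at [0.214, -0.507, 0.241] pointing down, gripper open.
Joint ranges: [-2.75, 2.75], [-0.79, 2.1], [0.01, 2.65], [-1.57, 4.71], [0.07, 3.14], [-2.87, 2.87]. Speed limits (rad/s): [2.22, 2.22, 2.79, 3.14, 3.14, 3.14].

INTERFACE

Orientations are given as a unit quaternion [w, x, y, z].
In Python, from bench import robot, vision, ticket, finder gives the robot as it stands.
- The arm moves only by the tool jog_arm, never from a script. Its argument "rows" is a list of rows, each a list of 3 entries, a list of its own where there are three numbers: the shift along the tool's x, y, z normalised to -1 to 1, where 1 is 150 mm, then the turn, a rotation vector about the tool's x, y, z normalised to -1 to 1, where 1 is pi rad, then the finger opening in mm, from 0 to 93. A call has 1 to 20 rows; each row shifts and turns the commanded pose from where the row before left it, along the tool's axes as they then stand; what a row does not reach is not made up. A row lasts 1/8 s, in which the tool goes at most 62.5 mm and 10.7 degrees, less where a joint would pass 70% of its speed; a pose out of reach is approached as far as the arm can. A call with a number of a shift or a turn outside -1 to 1 is refused whole. A call with a gripper value outside its range is refused whole. The fingers move at their own pace and stop on an object; "grip_force" is the grip in N (left out, the last holds). Time passes only in rows, so rows that do not move let the fingers close. It gives the time, the measured TCP pose, the force, the opening and the grip force at its end, in the units of the state.
- robot.read_state(): the state, without advancing time (a new reading comes with each control period).
- vision.snapshot(name): name is "side" or "top" or "wrist"; returns a dict with "frame" (400x640x3 uint8, red, green, blue), "fx", "fy", "cx", "cy" (pixels), "eye" and "rotation" of the camera in the world. Camera axes: x right, y up, looking along -z (the intrinsics and any distortion apply to the point x, -y, -z); pixel columns grow to the right and rows downward; lengths in m; the calibration is good to about 2 mm. The wrist camera is an equidistant fisheye: a pixel r from the principal point sees the ray r / f radians off the axis. A picture is of the moment at which its call begins. There is no depth.
- ticket.sign_off(): hands the job in; it is judged then, once.
Trained networks look in a picture, given as the dict that the camera call returned (one of the last four; its "shot" number tells which), for a name from the list of things; names that differ only in an ending like _2 or _b are one class to them, and where a whole thing is asked for, a point or a joint stands for the part that bears it (a point fixed in the world has none). Each returns a list of dicts, best first, with "p" (0 to 1); they miss things now and then, are a little off and sometimes report something else, mostly with a low value. They report only what shows in the picture. A call takes as long as a camera call. They do not tell look-alikes from the thing itself.
- finder.look_for(picture, label): "extent" ([left, top, right, bottom] in pixels, round what is visible of it).
- finder.outline_of(picture, label): "mask" (400x640 bool, what is visible of it) and "extent" ([left, top, right, bottom] in pixels, round what is visible of it).
- finder.place_of(picture, label): "pixel" ([column, row] in pixels: a listed point, or the origin of a listed thing).
The state is a dict: "t": time; "joint_positions": joint angles; "qvel": joint speeds; "joint_efforts": joint torques, N m; "position": TCP position; "orientation": TCP orientation; "force": force on the tool from outside, world axes, zero at the start; "torque": the same for the moment, N m; "grip_width": opening from 0.0 (shut) to 1.0 (fully open); "grasp_force": force on a finger pad.
Only numpy, scipy, OpenCV 4.12 (cv2) and the standard library are available. Lean on these libraries where they do the work, as an engineer would, in place of code of your own. Each camera call takes 0.05 s, during which the arm holds its last target. There are 200 camera calls.

TASK

Hang the loose double-hook saddle over the bar of the utensil rail, with the free stud coming up through the hole in its top, and let go of it. Then push the loose snap cap (the little flanged metal knob) down onto that stud until it clicks and its flange sits flat on the saddle, and finish while still pressing the cap firmly down: the job ends with the hand holding it there. Leave the other things on the worktop where they are.

Things in the scene. Friction and masses are not known exactly. Their poses are not given: they have to be found in the camera images.
- rail: utensil rail, does not move: dark wooden foot 110 x 350 x 18 mm, posts at y = +-152 mm, flat dark steel bar 20 mm wide (x), 14 high, 334 long (y), its top 150 mm above the worktop. Origin: middle of the foot's underside, z up. At y = +75 mm a saddle and cap like the loose ones are already fitted (top at 190 mm), measuring spoons on its hooks; the free stud is at y = -75 mm
- stud_seat (a point): foot of the free stud on the bar's top face; x across the bar, y along it, z up. The upright steel stud is 14 mm thick and 32 mm tall. Four spring balls, 16 mm above this point at +-x and +-y, stand out to 10 mm from its axis. Seated, the saddle's plate lies on the bar here and the cap's flange lies on that plate, 4 mm above this point
- saddle: loose steel hook saddle, an upside-down U 56 mm high, 90 long (y), 42 wide over its two upright aprons (x), 36 between them; three small hooks low on each apron, out to 39 mm from the middle, up to 28 mm high. Same either way round. About 0.18 kg. Starts upright on its aprons' lower edges. Origin: centre of its underside, z up. Can be gripped across the aprons from above
- saddle_hole (a point): centre of the round 24 mm hole in the saddle's 4 mm top plate, at the plate's underside, 52 mm above the saddle's origin; axes as the saddle's
- cap: loose snap cap of dark steel, a round hollow knob: flange 40 mm wide, 5 thick at the bottom, then a 32 mm body, 35 mm high in all, about 0.045 kg. Starts upright, mouth down, on the worktop at the right, near two small wooden pieces of like size. Origin: centre of its underside, z up
- cork: bystander: plain wooden bottle cork, 37 mm wide, 36 mm high, on the right
- knob: bystander: turned wooden knob without a flange, 34 mm wide, 31 mm high, on the right
- salt: bystander: salt shaker, 44 mm wide, 90 mm high
- mill: bystander: dark wooden pepper mill, 58 mm wide, 160 mm high
- mug: bystander: mug, 88 x 119 x 99 mm
- spoon: bystander: teaspoon, 130 mm long
- lemon: bystander: lemon, 83 x 58 mm
- stud_tip (a point): tip of the free stud, 32 mm above stud_seat; the last 6 mm taper from 14 to 6 mm thickness. (Room: a wall shelf with tins on it runs along the back above the worktop, its front edge about 0.63 m ahead of the robot, its top 0.3 m up; keep the arm and hand in front of it)
- cap_lip (a point): on the cap's axis, 7 mm above its underside, amid its inner lip (16 mm wide; the mouth below is a cone 24 mm wide). Set on the stud the cap rests on the spring balls about 10 mm above home; some 10 to 15 N over 4 to 5 mm pushes the lip past them, then the force drops, the balls draw the cap on (up to 20 N) and the last 2 mm are free until the flange meets the saddle
Things that resemble listed ones, but are neither listed nor needed, are in the scene too. Several things have the shape of the saddle; the one meant has the colours described above.

How it is judged:
By the outcome, as a careful person would: the job done as asked, in the order asked, and still so for the second after the job is handed in, while the arm keeps its last pose, push and grip.
It also fails if it takes over 72 s, if anything falls off the work surface, if the arm or the gripper's body presses on something with over 40 N, if the wrist force passes 120 N, or if a joint passes its speed limit or range.

## Working session

There is one attempt and no reset: what is moved stays moved. The work goes in short steps, Python scripts to look and compute and a tool call to move; the robot and the scene stay as the last step left them, time stands still between calls to the robot, and variables do not carry over. Pictures are saved under pics/ and viewed, at most 10 in all, crops included, and the job is handed in when it is done.

Besides the shell and the picture viewer there is one more tool, called as name([rows], argument=value, ...), one row to a line, values as JSON. jog_arm: Moves the arm, as the interface text tells. Scaled input: -1 to 1 covers 150 mm each way for a shift and pi rad each way for a turn. Its arguments: {"type":"object","properties":{"rows":{"type":"array"},"grip_force":{"type":"number"}},"required":["rows"]}

```bash
mkdir -p pics; ls; cat > h.py <<'E'
import numpy as np, cv2
from bench import robot, vision, ticket, finder
from scipy.spatial.transform import Rotation as R
def ray(s,px):
    u=(px[0]-s['cx'])/s['fx']; v=(px[1]-s['cy'])/s['fy']
    d=np.array([u,-v,-1.]); return np.array(s['rotation'])@d/1.
def atz(s,px,z):
    d=ray(s,px); e=np.array(s['eye']); return e+d*(z-e[2])/d[2]
def proj(s,P):
    c=np.array(s['rotation']).T@(np.array(P)-s['eye']); return np.array([s['cx']+s['fx']*c[0]/-c[2], s['cy']-s['fy']*c[1]/-c[2]])
def save(s,n): cv2.imwrite('pics/'+n+'.png',cv2.cvtColor(s['frame'],cv2.COLOR_RGB2BGR))
def tri(s1,p1,s2,p2):
    a,b=ray(s1,p1),ray(s2,p2);a/=np.linalg.norm(a);b/=np.linalg.norm(b)
    A=np.stack([a,-b],1);e=np.array(s2['eye'])-s1['eye'];t=np.linalg.lstsq(A,e,rcond=None)[0]
    q1=s1['eye']+a*t[0];q2=s2['eye']+b*t[1];return (q1+q2)/2,np.linalg.norm(q1-q2)
E
python3 - <<'E'
from h import *
print(robot.read_state())
T=vision.snapshot('top');S=vision.snapshot('side')
save(T,'top1');save(S,'side1')
for n,s in (('top',T),('side',S)):
    print(n,{k:v for k,v in s.items() if k!='frame'})
    for l in ['stud_seat','stud_tip','saddle','saddle_hole','cap','rail','cork','knob']:
        print(l,[(np.round(d['pixel'],1).tolist(),round(d['p'],2)) for d in finder.place_of(s,l)][:5])
cv2.imwrite('pics/both.png',cv2.cvtColor(np.vstack([T['frame'],S['frame']])[:, :],cv2.COLOR_RGB2BGR))
E
```

```text
pics
{'t': 0.0, 'joint_positions': array([-1.25559559e+00,  3.51261826e-01,  1.65241776e+00,  1.41290164e-05,
        1.13909393e+00, -8.46168175e-02]), 'qvel': array([-1.03422927e-03,  5.80593401e-04,  1.07415801e-03,  8.21597265e-04,
        1.53896051e-03,  3.59902111e-05]), 'joint_efforts': array([-1.34926595e-04, -4.97317064e+01, -2.85258740e+01,  6.99093472e-02,
        2.55380175e-02, -1.43715574e-04]), 'position': array([ 0.21400758, -0.50631396,  0.2400898 ]), 'orientation': array([-5.87249290e-04,  9.80085114e-01,  1.98576990e-01, -6.15492129e-05]), 'force': array([-0.1417632 , -0.48713538,  0.8767499 ]), 'torque': array([ 0.04690652, -0.00556697,  0.09557297]), 'grasp_force': 0.0, 'grip_width': 1.0005050162004043}
top {'fx': 368.4957180505902, 'fy': 368.4957180505902, 'cx': 320.04459226144746, 'cy': 197.35301719391742, 'eye': array([0.3286097 , 0.0591248 , 1.40859326]), 'rotation': array([-0.7010623 , -0.04154896,  0.03508396,  0.71102353]), 'shot': 1}
stud_seat [([346.5, 184.4], 0.98)]
stud_tip [([346.1, 187.4], 0.76)]
saddle [([236.5, 214.9], 0.86), ([219.8, 178.8], 0.77
[... 320 characters left out ...]
7522487533307, 'cx': 320.7675959476262, 'cy': 198.88096603512727, 'eye': array([ 0.14957442, -1.08948248,  0.61874355]), 'rotation': array([ 0.81805396,  0.5585596 , -0.08068069, -0.11085812]), 'shot': 2}
stud_seat [([334.1, 208.5], 0.57), ([314.6, 306.1], 0.31), ([328.8, 199.9], 0.31), ([336.5, 285.6], 0.23)]
stud_tip [([328.8, 200.2], 0.57), ([371.0, 302.5], 0.22)]
saddle [([290.0, 204.9], 0.68), ([311.9, 196.1], 0.47), ([278.1, 238.5], 0.4), ([342.8, 209.0], 0.21)]
saddle_hole [([288.4, 191.9], 0.73), ([274.7, 227.3], 0.52), ([311.4, 187.2], 0.44)]
cap [([316.2, 306.8], 0.81)]
rail [([323.0, 238.9], 0.79), ([312.2, 306.7], 0.72)]
cork [([339.3, 287.2], 0.53)]
knob [([369.6, 300.1], 0.51)]
```

View pics/top1.png

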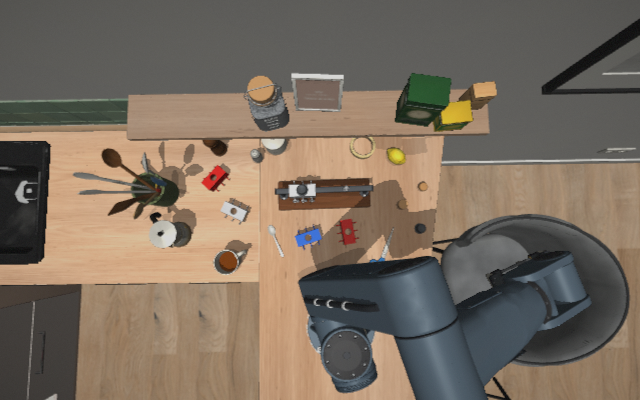

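View pics/side1.png

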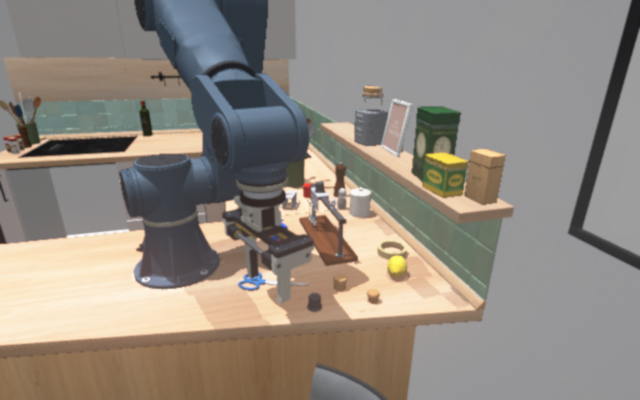

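The top view shows four saddle shapes: red (216,178), light steel (235,211), blue (309,236) and red (347,232). A fifth is the one already fitted on the rail at (302,190). The steel one at (235,211) fits the description. The cap is the dark knob at (420,228), with the wooden pieces at (402,205) and (422,186). I'll confirm both in one enlarged crop.

```bash
sed -i "s/np.array(s\['rotation'\])/RM(s)/g" h.py; cat >> h.py <<'E'
def RM(s): return R.from_quat(s['rotation'],scalar_first=True).as_matrix()
E
python3 - <<'E'
from h import *
T=vision.snapshot('top');f=T['frame']
a=cv2.resize(f[165:255,190:260],None,fx=5.5,fy=5.5,interpolation=cv2.INTER_CUBIC)
b=cv2.resize(f[165:255,380:450],None,fx=5.5,fy=5.5,interpolation=cv2.INTER_CUBIC)
cv2.imwrite('pics/crop.png',cv2.cvtColor(np.hstack([a,b]),cv2.COLOR_RGB2BGR))
for n,p,z in [('saddle origin',(236.5,214.9),0),('hole',(233.7,210.2),.052),('cap',(419.7,226.9),.0),('seat',(346.5,184.4),.15),('tip',(346.1,187.4),.182),('rail',(324.5,194.9),0)]: print(n,atz(T,p,z).round(4))
for l in ['saddle','rail','cap']:
    for d in finder.outline_of(T,l)[:4]:
        m=d['mask'];c=cv2.findContours(m.astype('uint8'),0,2)[0];c=max(c,key=len);print(l,round(d['p'],2),np.round(d['extent']),cv2.minAreaRect(c))
S=vision.snapshot('side'); print(proj(S,atz(T,(346.5,184.4),.15)))
E
```

```text
saddle origin [0.4191 0.3922 0.    ]
hole [0.4333 0.3905 0.052 ]
cap [ 0.3635 -0.3063  0.    ]
seat [ 0.5093 -0.0221  0.15  ]
tip [ 0.4945 -0.0184  0.182 ]
rail [0.4913 0.0537 0.    ]
saddle 0.65 [340. 221. 359. 241.] ((347.984619140625, 231.37696838378906), (24.80694580078125, 14.263994216918945), 82.87498474121094)
saddle 0.62 [224. 203. 246. 222.] ((234.10003662109375, 210.30003356933594), (24.59674644470215, 12.969193458557129), 26.56505012512207)
saddle 0.62 [205. 169. 226. 193.] ((215.25003051757812, 178.75001525878906), (15.55634880065918, 23.33452033996582), 45.0)
saddle 0.55 [293. 230. 323. 249.] ((308.20001220703125, 236.59999084472656), (15.811387062072754, 24.033309936523438), 71.56504821777344)
rail 0.64 [277. 178. 373. 210.] ((324.1288757324219, 194.01060485839844), (29.10240936279297, 98.10282135009766), 88.36341857910156)
[337.00896704 207.78424757]
```

View pics/crop.png

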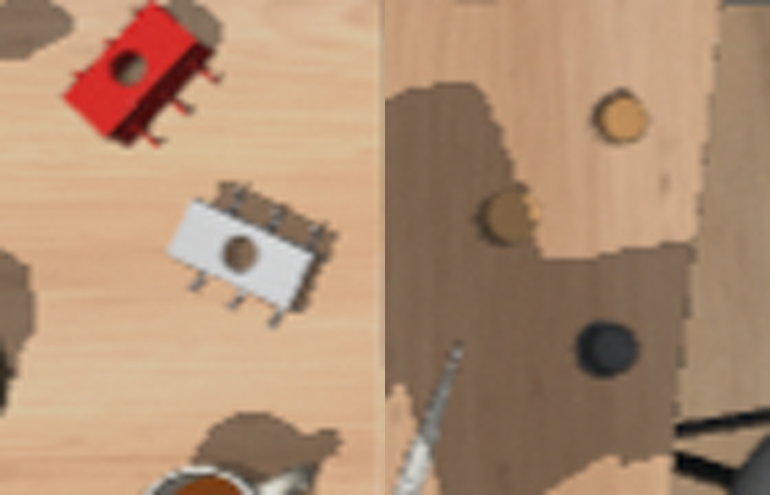

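The crop confirms the light steel saddle (hole at about px 234,211) and the dark flanged cap (px 420,228). I'm moving to hover over the saddle.

jog_arm([
  [[0.18,-0.25,-0.013],[0,0,0],93],
  [[0.18,-0.25,-0.013],[0,0,0],93],
  [[0.18,-0.25,-0.013],[0,0,0],93],
  [[0.18,-0.25,-0.013],[0,0,0],93],
  [[0.18,-0.25,-0.013],[0,0,0],93],
  [[0.18,-0.25,-0.013],[0,0,0],93],
  [[0.18,-0.25,-0.013],[0,0,0],93],
  [[0.18,-0.25,-0.013],[0,0,0],93],
  [[0.18,-0.25,-0.013],[0,0,0],93],
  [[0.18,-0.25,-0.013],[0,0,0],93],
  [[0.18,-0.25,-0.013],[0,0,0],93],
  [[0.18,-0.25,-0.013],[0,0,0],93],
  [[0.18,-0.25,-0.013],[0,0,0],93],
  [[0.18,-0.25,-0.013],[0,0,0],93],
  [[0.18,-0.25,-0.013],[0,0,0],93],
  [[0.18,-0.25,-0.013],[0,0,0],93],
  [[0.18,-0.25,-0.013],[0,0,0],93],
  [[0.18,-0.25,-0.013],[0,0,0],93],
  [[0.18,-0.25,-0.013],[0,0,0],93],
  [[0.18,-0.25,-0.013],[0,0,0],93],
])

```text
t: 3.65
position: [0.4197, 0.396, 0.2797]
orientation: [0.0, 0.98, 0.199, 0.0]
force: [0.4, -0.6, 1.1]
grip_width: 1.0
grasp_force: 0.0
```

jog_arm([
  [[0,0,0],[0,0,-0.056],93],
  [[0,0,0],[0,0,-0.056],93],
  [[0,0,0],[0,0,-0.056],93],
  [[0,0,0],[0,0,-0.056],93],
  [[0,0,0],[0,0,0],93],
  [[0,0,0],[0,0,0],93],
])

```text
t: 4.4
position: [0.4196, 0.3944, 0.2796]
orientation: [-0.0, 0.853, 0.523, -0.0]
force: [-0.4, 0.0, -0.1]
grip_width: 1.001
grasp_force: 0.0
```

```bash
cat >> h.py <<'E'
def wray(s,px):
    x=px[0]-s['cx'];y=px[1]-s['cy'];r=np.hypot(x,y);th=r/s['fx'];k=np.sin(th)/max(r,1e-9)
    return RM(s)@np.array([x*k,-y*k,-np.cos(th)])
def watz(s,px,z):
    d=wray(s,px);return s['eye']+d*(z-s['eye'][2])/d[2]
def tool(T,yang=None):
    "shift (normalised) to world point T, from measured pose"
    st=robot.read_state();M=R.from_quat(st['orientation'],scalar_first=True).as_matrix()
    return M.T@(np.array(T)-st['position'])/.15
def yang():
    M=R.from_quat(robot.read_state()['orientation'],scalar_first=True).as_matrix();return np.degrees(np.arctan2(M[1,1],M[0,1])),M[:,2]
E
python3 - <<'E'
from h import *
W=vision.snapshot('wrist');save(W,'w1');st=robot.read_state()
print(st['t'],st['position'],yang(),{k:v for k,v in W.items() if k!='frame'})
for l,z in [('saddle',0),('saddle_hole',.052)]:
    for d in finder.place_of(W,l)[:4]: print(l,round(d['p'],2),np.round(d['pixel'],1),watz(W,d['pixel'],z).round(4))
E
```

```text
4.45 [0.41959323 0.39443373 0.2796374 ] (np.float64(-26.957468568890274), array([-6.29631592e-06,  6.61295831e-06, -1.00000000e+00])) {'fx': 309.70691628693146, 'fy': 309.70691628693146, 'cx': 319.9457749539808, 'cy': 200.89618014448143, 'eye': array([0.45233926, 0.45977171, 0.42308135]), 'rotation': array([ 0.96372825, -0.12908326,  0.03150158, -0.23145845]), 'shot': 5}
saddle 0.95 [345.5 335.9] [0.3286 0.1201 0.    ]
saddle 0.65 [323.6 174.1] [0.4215 0.3891 0.    ]
saddle 0.6 [383.2  78. ] [0.5549 0.4723 0.    ]
saddle_hole 0.82 [345.9 355.6] [0.3265 0.1224 0.052 ]
saddle_hole 0.55 [325.9 174.9] [0.4274 0.3956 0.052 ]
```

View pics/w1.png

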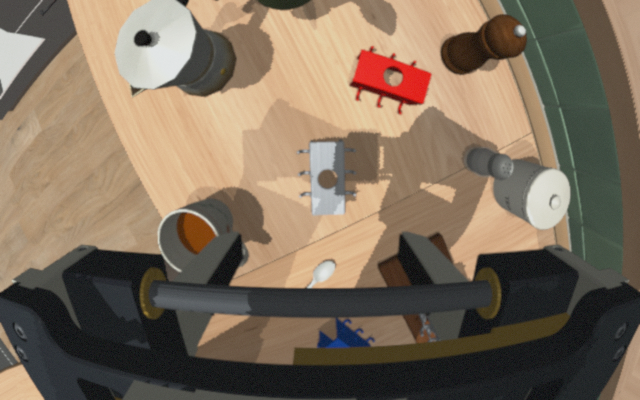

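```bash
python3 - <<'E'
from h import *
W=vision.snapshot('wrist');f=W['frame'].astype(int)
sub=f[130:225,290:365]
g=sub.mean(2);sat=sub.max(2)-sub.min(2)
print(g[45:53:4,::3].astype(int));print(sat[45:53:4,::3])
m=((sat<25)&(g>110)).astype('uint8')
n,l,st,c=cv2.connectedComponentsWithStats(m);i=1+np.argmax(st[1:,4]);m=(l==i).astype('uint8');print(st[i])
cs,h=cv2.findContours(m,cv2.RETR_CCOMP,cv2.CHAIN_APPROX_NONE)
for k in cs:
    if len(k)<25: continue
    w=np.array([watz(W,p[0]+[290,130],.056)[:2] for p in k])*1000
    r=cv2.minAreaRect(w.astype('float32'));print(len(k),np.round(r[0],1),np.round(r[1],1),r[2], (k[:,0].mean(0)+[290,130]).round(1))
b=cv2.resize(np.hstack([W['frame'][130:225,290:365],cv2.cvtColor(m*255,cv2.COLOR_GRAY2RGB)]),None,fx=5,fy=5)
cv2.imwrite('pics/w1c.png',b[:,:,::-1])
E
```

```text
[[169 167 161 153 145 152 153 161 188 166  94  90  89  86  87 141 102 100
   87  85  91  88  88  91  89]
 [189 193 191 188 177 161 156 168 190 142  89  88  88  89  86  85  94  99
   87  89  93  90  90  89  95]]
[[65 65 62 16 55 62 56  6  8  7 32 35 38 38 38 58  3  5  7 40 37 34 35 38
  38]
 [70 67 69 69 71 68 67  2  8  3 36 36 36 36 37 37  1  3  8 39 37 39 37 40
  39]]
[  11   11   44   74 1827]
263 [422.6 393.7] [91.5 48.8] 66.28480529785156 [321.5 178.1]
```

View pics/w1c.png

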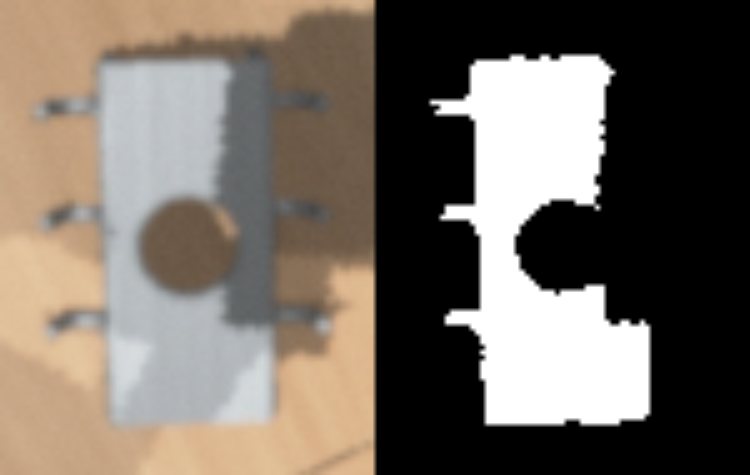

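The enlarged wrist view shows the plate corners at about (310,142), (344,141), (312,215) and (345,214), with the hole centre at (327.6,179.2).

```bash
python3 - <<'E'
from h import *
W=vision.snapshot('wrist')
c=np.array([watz(W,p,.056) for p in [(310.2,141.6),(344.4,141),(344.6,214.4),(312,214.8)]])
print(c.round(4),c.mean(0)); l=(c[0]+c[1]-c[2]-c[3])/2;w=(c[1]+c[2]-c[0]-c[3])/2
print(np.linalg.norm(l),np.linalg.norm(w),np.degrees(np.arctan2(l[1],l[0])),np.degrees(np.arctan2(w[1],w[0])))
h=watz(W,(327.6,179.2),.056);print('hole',h, yang())
t=(c.mean(0)+h)/2;t[2]=.15;print(tool(t))
E
```

```text
[[0.4291 0.4406 0.056 ]
 [0.4656 0.4231 0.056 ]
 [0.4261 0.3412 0.056 ]
 [0.3896 0.3591 0.056 ]] [0.42760905 0.39098566 0.056     ]
0.0907712308907818 0.04054978345708275 64.20197421833763 -25.929538893529788
hole [0.42708818 0.39067102 0.056     ] (np.float64(-26.838920651952357), array([ 1.13431347e-05,  1.53605238e-05, -1.00000000e+00]))
[0.00182616 0.05694683 0.86421762]
```

jog_arm([
  [[0.002,0.057,0],[0,0,-0.005],93],
  [[0,0,0.3],[0,0,0],93],
  [[0,0,0.3],[0,0,0],93],
  [[0,0,0.3],[0,0,0],93],
  [[0,0,0.3],[0,0,0],93],
  [[0,0,0.15],[0,0,0],93],
  [[0,0,0.1],[0,0,0],93],
  [[0,0,0.04],[0,0,0],93],
  [[0,0,0],[0,0,0],93],
  [[0,0,0],[0,0,0],38],
  [[0,0,0],[0,0,0],38],
  [[0,0,0],[0,0,0],38],
  [[0,0,0],[0,0,0],38],
  [[0,0,0],[0,0,0],38],
  [[0,0,0],[0,0,0],38],
  [[0,0,0],[0,0,0],38],
], grip_force=25)

```text
t: 6.65
position: [0.4274, 0.3909, 0.0561]
orientation: [0.0, 0.847, 0.531, 0.0]
force: [-0.6, -0.3, 0.9]
grip_width: 0.452
grasp_force: 25.0
```

```bash
python3 - <<'E'
from h import *
st=robot.read_state();print(st,yang())
T=vision.snapshot('top')
for l in ['stud_seat','stud_tip']:
    for d in finder.place_of(T,l): print(l,d['p'],d['pixel'],atz(T,d['pixel'],.15 if 'seat' in l else .182))
b=cv2.resize(T['frame'][160:220,265:385],None,fx=6,fy=6,interpolation=cv2.INTER_CUBIC);cv2.imwrite('pics/rail.png',b[:,:,::-1])
E
```

```text
{'t': 6.65, 'joint_positions': array([ 6.60416709e-01,  6.46607106e-01,  1.70099413e+00, -2.18496280e-05,
        7.93968353e-01,  1.11198516e+00]), 'qvel': array([ 0.00086296,  0.0005666 ,  0.00028817,  0.00182186, -0.00040915,
       -0.00027356]), 'joint_efforts': array([ 1.97259528e-01, -5.83225179e+01, -2.12360770e+01,  5.68907044e-02,
       -5.35231142e-02, -1.81426853e-02]), 'position': array([0.42737999, 0.39085251, 0.05614778]), 'orientation': array([6.59103596e-06, 8.47456053e-01, 5.30865556e-01, 1.22569262e-05]), 'force': array([-0.64391923, -0.28375468,  0.94176529]), 'torque': array([-0.06310199, -0.03972807,  0.00997961]), 'grasp_force': 24.956780970096588, 'grip_width': 0.4515768338083164} (np.float64(-25.872088802200714), array([ 2.77723206e-05,  1.84233324e-06, -1.00000000e+00]))
stud_seat 0.81 [343.7, 184.1] [ 0.51045205 -0.01244485  0.15      ]
stud_seat 0.65 [235.9, 211.3] [0.4218151  0.35892522 0.15      ]
stud_seat 0.33 [345.8, 188.9] [ 0.49366251 -0.01932579  0.15      ]
stud_tip 0.9 [342.8, 185.9] [ 0.49977171 -0.00748015  0.182     ]
```

View pics/rail.png

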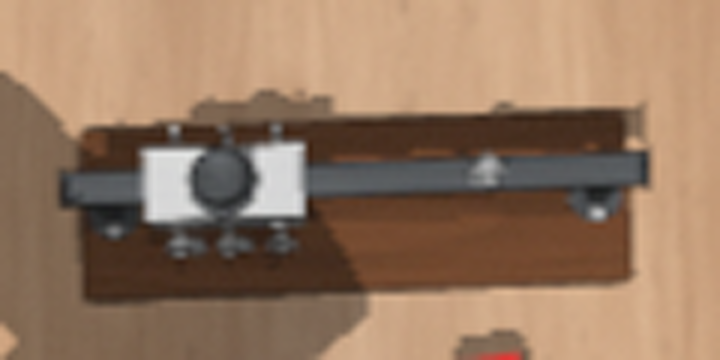

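The bar runs from about px (275.8,191.3) to (372.5,188), and the stud tip is near (346.3,185.5). The grip measures 42 mm, as it should. I'm lifting, then working out the approach.

jog_arm([
  [[0,0,-0.2],[0,0,0],38],
  [[0,0,-0.4],[0,0,0],38],
  [[0,0,-0.4],[0,0,0],38],
  [[0,0,-0.4],[0,0,0],38],
  [[0,0,-0.1],[0,0,0],38],
])

```text
t: 7.42
position: [0.428, 0.3915, 0.2848]
orientation: [-0.0, 0.847, 0.531, 0.003]
force: [0.7, 0.1, -1.9]
grip_width: 0.452
grasp_force: 25.0
```

```bash
python3 - <<'E'
from h import *
T=vision.snapshot('top')
a=atz(T,(275.8,191.3),.15);b=atz(T,(372.5,188),.15);d=a-b
print(a,b,np.linalg.norm(d),'yaw',np.degrees(np.arctan2(-d[0],d[1])))
print('tip',atz(T,(346.3,185.3),.182)); u=d/np.linalg.norm(d);print('seat from ends',(a+b)/2-.075*u)
print(robot.read_state()['position'],robot.read_state()['grip_width'])
t=(a+b)/2-.150*u;t[2]=.28
print(tool(t),yang())
E
```

```text
[0.48891054 0.22189366 0.15      ] [ 0.49541856 -0.11118181  0.15      ] 0.3331390479173808 yaw 1.1193691621116981
tip [ 0.50162918 -0.01926643  0.182     ]
seat from ends [ 0.4936297  -0.01962976  0.15      ]
[0.4279037  0.39138023 0.28443832] 0.4502206690897413
[-2.72002395  1.81656859  0.02209928] (np.float64(-25.867466840454924), array([ 0.00353253,  0.00279989, -0.99998984]))
```

jog_arm([
  [[-0.1,0.07,0],[0,0,0],38],
  [[-0.23,0.15,0],[0,0,0],38],
  [[-0.23,0.15,0],[0,0,0],38],
  [[-0.23,0.15,0],[0,0,0],38],
  [[-0.23,0.15,0],[0,0,0],38],
  [[-0.23,0.15,0],[0,0,0],38],
  [[-0.23,0.15,0],[0,0,0],38],
  [[-0.23,0.15,0],[0,0,0],38],
  [[-0.23,0.15,0],[0,0,0],38],
  [[-0.23,0.15,0],[0,0,0],38],
  [[-0.23,0.15,0],[0,0,0],38],
  [[-0.23,0.15,0],[0,0,0],38],
  [[-0.23,0.16,0],[0,0,0],38],
  [[-0.1,0.08,0],[0,0,0],38],
  [[0,0,0],[0,0,-0.05],38],
  [[0,0,0],[0,0,-0.05],38],
  [[0,0,0],[0,0,-0.05],38],
  [[0,0,0],[0,0,0],38],
  [[0,0,0],[0,0,0],38],
])

```text
t: 9.85
position: [0.4978, -0.1367, 0.2805]
orientation: [-0.001, 0.701, 0.713, -0.0]
force: [-0.7, -0.4, -2.7]
grip_width: 0.448
grasp_force: 25.0
```

```bash
python3 - <<'E'
from h import *
W=vision.snapshot('wrist');save(W,'w2');st=robot.read_state()
print(st['t'],st['position'],yang(),W['eye'])
for l,z in [('stud_seat',.15),('stud_tip',.182),('saddle_hole',.28)]:
    for d in finder.place_of(W,l)[:4]: print(l,round(d['p'],2),np.round(d['pixel'],1),watz(W,d['pixel'],z).round(4))
E
```

```text
9.9 [ 0.49788447 -0.13677261  0.28066973] (np.float64(0.9760900123281784), array([-8.14178348e-04,  3.21563129e-04, -9.99999617e-01])) [ 0.49634009 -0.06350588  0.42398022]
stud_seat 0.58 [311.7  68.2] [ 0.488  -0.0186  0.15  ]
saddle_hole 0.85 [199.5  94.2] [ 0.4379 -0.0504  0.28  ]
```

View pics/w2.png

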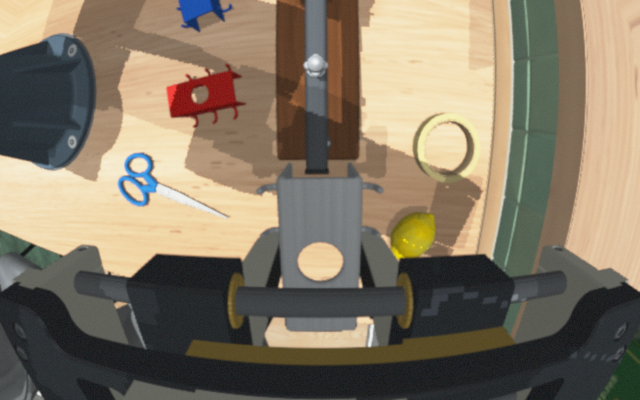

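The wrist view shows the stud at about (316,65) on the bar and the held saddle's hole at about (321,262). I'll measure both more finely.

```bash
python3 - <<'E'
from h import *
W=vision.snapshot('wrist');f=W['frame'];
a=cv2.resize(f[35:185,265:375],None,fx=4.8,fy=4,interpolation=cv2.INTER_CUBIC) [:600]
a=cv2.resize(f[40:115,280:355],None,fx=5.2,fy=5.2,interpolation=cv2.INTER_CUBIC)
b=cv2.resize(f[155:305,260:385],None,fx=3.2,fy=2.6,interpolation=cv2.INTER_CUBIC)
cv2.imwrite('pics/w2c.png',np.hstack([a,b])[:,:,::-1]); print(a.shape,b.shape)
g=cv2.cvtColor(f,cv2.COLOR_RGB2GRAY)
for r in (20,45,100,120,140,155): print(r,g[r,298:336].tolist())
E
```

```text
(390, 390, 3) (390, 400, 3)
20 [71, 72, 72, 70, 68, 71, 74, 86, 101, 108, 118, 124, 122, 120, 121, 121, 120, 121, 120, 121, 120, 118, 118, 115, 113, 105, 93, 81, 75, 86, 98, 97, 101, 102, 99, 96, 94, 87]
45 [70, 71, 70, 70, 70, 71, 71, 77, 100, 110, 119, 120, 123, 120, 123, 122, 123, 122, 120, 121, 119, 118, 118, 118, 115, 106, 97, 81, 75, 88, 97, 98, 98, 96, 96, 94, 96, 92]
100 [93, 94, 93, 91, 93, 90, 84, 86, 88, 96, 103, 106, 106, 104, 103, 106, 106, 103, 105, 104, 104, 104, 102, 102, 101, 94, 82, 75, 73, 78, 88, 87, 85, 87, 87, 86, 85, 87]
120 [57, 56, 49, 54, 54, 52, 52, 49, 49, 55, 55, 57, 62, 59, 57, 58, 57, 60, 59, 59, 62, 57, 64, 63, 60, 58, 57, 56, 51, 54, 56, 57, 55, 60, 61, 78, 86, 86]
140 [55, 58, 54, 55, 57, 57, 51, 54, 51, 52, 56, 57, 61, 58, 57, 61, 58, 63, 58, 56, 62, 60, 61, 60, 60, 61, 54, 54, 55, 75, 84, 70, 61, 57, 57, 53, 54, 56]
155 [52, 52, 54, 57, 56, 55, 57, 52, 49, 52, 55, 57, 58, 60, 57, 61, 57, 60, 63, 59, 62, 59, 61, 63, 57, 60, 59, 55, 51, 51, 50, 58, 56, 56, 56, 60, 54, 53]
```

View pics/w2c.png

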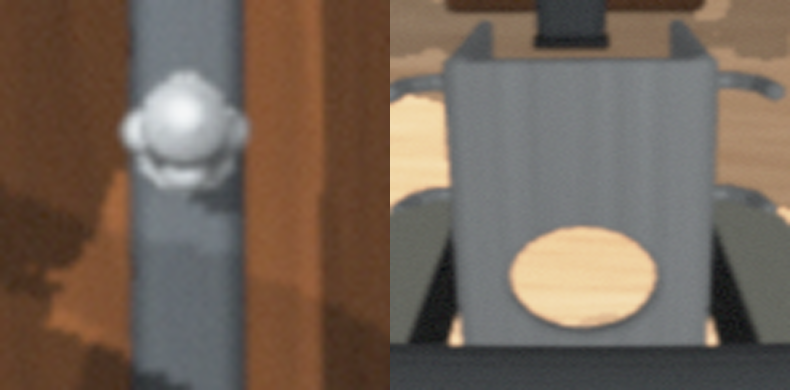

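```bash
python3 - <<'E'
from h import *
W=vision.snapshot('wrist');st=robot.read_state();p=st['position']
s=watz(W,(315.6,65.2),.166);h=watz(W,(320.5,261.3),p[2]);print('stud',s,'hole',h,'tcp',p)
for r in(20,45,100): print('bar',watz(W,(315.3 if r<60 else 315.2,r),.15).round(4))
for q in [(306,100),(324.8,100),(305.7,20),(324.5,20)]: print(watz(W,q,.15).round(4))
# saddle plate sides
for y in (70,330):
    L,Rr=((450,716) if y==70 else (462,707)); L,Rr=[260+(v-390)/3.2 for v in(L,Rr)]; 
    a=watz(W,(L,155+y/2.6),p[2]);b=watz(W,(Rr,155+y/2.6),p[2]);print('plate',((a+b)/2).round(4),np.linalg.norm(a-b))
print(yang())
E
```

```text
stud [ 0.49172717 -0.01875199  0.166     ] hole [ 0.49780344 -0.13484765  0.2811028 ] tcp [ 0.49812193 -0.1369305   0.2811028 ]
bar [0.4904 0.0267 0.15  ]
bar [0.4908 0.0027 0.15  ]
bar [ 0.4917 -0.0473  0.15  ]
[ 0.4836 -0.0474  0.15  ]
[ 0.5    -0.0471  0.15  ]
[0.4819 0.0266 0.15  ]
[0.4985 0.0268 0.15  ]
plate [ 0.4969 -0.0933  0.2811] 0.039522255074213024
plate [ 0.4982 -0.1474  0.2811] 0.04079931752021245
(np.float64(1.0877513374886787), array([ 1.27807776e-06, -3.25714600e-05, -9.99999999e-01]))
```

jog_arm([
  [[0.19,-0.013,0],[0,0,0],38],
  [[0.19,-0.013,0],[0,0,0],38],
  [[0,0,0.12],[0,0,0],38],
  [[0,0,0.11],[0,0,0],38],
  [[0,0,0],[0,0,0],38],
  [[0,0,0],[0,0,0],38],
])

```text
t: 10.9
position: [0.4934, -0.0802, 0.2474]
orientation: [0.0, 0.7, 0.714, 0.0]
force: [-0.7, -0.4, -2.4]
grip_width: 0.45
grasp_force: 25.0
```

```bash
python3 - <<'E'
from h import *
W=vision.snapshot('wrist');st=robot.read_state();p=st['position'];print(p,st['grip_width'],yang()[0])
e=watz; 
# predicted pixel of stud
f=W['frame'];c=RM(W).T@(np.array([.4915,-.0188,.17])-W['eye']);th=np.arctan2(np.hypot(c[0],c[1]),-c[2]);k=W['fx']*th/np.hypot(c[0],c[1]);u,v=W['cx']+k*c[0],W['cy']-k*c[1];print(u,v)
u,v=int(u),int(v);a=cv2.resize(f[v-35:v+40,u-37:u+38],(390,390),interpolation=cv2.INTER_CUBIC);b=cv2.resize(f[200:305,260:385],(500,390),interpolation=cv2.INTER_CUBIC)
cv2.imwrite('pics/w3c.png',np.hstack([a,b])[:,:890,::-1][:, :800]);print(u,v)
E
```

```text
[ 0.49344875 -0.08017174  0.2473747 ] 0.45545647613235046 1.1084894935223117
319.65413493149526 135.19032554437376
319 135
```

View pics/w3c.png

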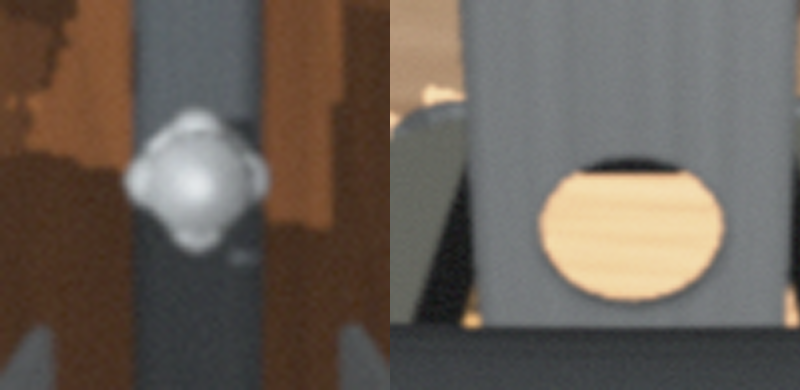

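```bash
python3 - <<'E'
from h import *
W=vision.snapshot('wrist');p=robot.read_state()['position']
s=watz(W,(319.98-.3,134.7-.3),.166);h=watz(W,(320.0,261.4),p[2]);h2=watz(W,(320.0,261.4),p[2]-.002)
print(s,h,h2,p,W['eye']);d=s-h2;d[2]=0;print(d,tool(p+d), tool(np.array([*s[:2],.16])), yang())
E
```

```text
[ 0.49158208 -0.01847736  0.166     ] [ 0.49290803 -0.07822891  0.24734679] [ 0.4929281  -0.07922398  0.24534679] [ 0.49343035 -0.08016014  0.24734679] [ 0.49146803 -0.00684658  0.3908192 ]
[-0.00134602  0.06074662  0.        ] [ 4.05075364e-01 -1.09298506e-03 -1.23696667e-04] [ 0.41155649 -0.00495922  0.58218244] (np.float64(1.1147555694182616), array([ 1.10476092e-03, -2.80961580e-04, -9.99999350e-01]))
```

jog_arm([
  [[0.2,-0.001,0],[0,0,0],38],
  [[0.208,-0.002,0],[0,0,0],38],
  [[0,0,0],[0,0,0],38],
  [[0,0,0.1],[0,0,0],38],
  [[0,0,0.1],[0,0,0],38],
  [[0,0,0.1],[0,0,0],38],
  [[0,0,0.07],[0,0,0],38],
  [[0,0,0],[0,0,0],38],
  [[0,0,0.03],[0,0,0],38],
  [[0,0,0.03],[0,0,0],38],
  [[0,0,0.03],[0,0,0],38],
  [[0,0,0],[0,0,0],38],
])

```text
t: 12.5
position: [0.4913, -0.0188, 0.1773]
orientation: [-0.0, 0.7, 0.714, -0.0]
force: [-0.6, -0.2, -2.1]
grip_width: 0.446
grasp_force: 25.0
```

jog_arm([
  [[0,0,0.03],[0,0,0],38],
  [[0,0,0.03],[0,0,0],38],
  [[0,0,0.03],[0,0,0],38],
  [[0,0,0.02],[0,0,0],38],
  [[0,0,0.02],[0,0,0],38],
  [[0,0,0],[0,0,0],38],
  [[0,0,0],[0,0,0],38],
])

```text
t: 13.38
position: [0.4915, -0.0189, 0.1582]
orientation: [0.0, 0.7, 0.714, 0.0]
force: [-0.3, 0.0, -2.2]
grip_width: 0.454
grasp_force: 25.0
```

jog_arm([
  [[0,0,0.01],[0,0,0],38],
  [[0,0,0.01],[0,0,0],38],
  [[0,0,0.007],[0,0,0],38],
  [[0,0,0],[0,0,0],38],
  [[0,0,0],[0,0,0],38],
])

```text
t: 14.0
position: [0.4915, -0.0189, 0.1541]
orientation: [0.0, 0.7, 0.714, 0.0]
force: [-0.3, -0.3, -0.2]
grip_width: 0.451
grasp_force: 25.0
```

jog_arm([
  [[0,0,0],[0,0,0],60],
  [[0,0,0],[0,0,0],93],
  [[0,0,0],[0,0,0],93],
  [[0,0,0],[0,0,0],93],
  [[0,0,0],[0,0,0],93],
  [[0,0,-0.2],[0,0,0],93],
  [[0,0,-0.4],[0,0,0],93],
  [[0,0,-0.2],[0,0,0],93],
  [[-0.2,-0.08,0],[0,0,0],93],
  [[-0.24,-0.092,0],[0,0,0],93],
  [[-0.24,-0.092,0],[0,0,0],93],
  [[-0.24,-0.092,0],[0,0,0],93],
  [[-0.24,-0.092,0],[0,0,0],93],
  [[-0.24,-0.092,0],[0,0,0],93],
  [[-0.24,-0.092,0],[0,0,0],93],
  [[-0.24,-0.092,0],[0,0,0],93],
  [[-0.24,-0.092,0],[0,0,0],93],
  [[-0.2,-0.094,0],[0,0,0],93],
  [[0,0,0.1],[0,0,0],93],
  [[0,0,0],[0,0,0],93],
])

```text
t: 16.5
position: [0.3616, -0.3684, 0.2577]
orientation: [-0.001, 0.7, 0.714, 0.0]
force: [0.1, 0.3, -0.2]
grip_width: 0.998
grasp_force: 0.0
```

```bash
cat > cap.py <<'E'
from h import *
W=vision.snapshot('wrist');st=robot.read_state();print(st['t'],st['position'],yang()[0],st['force'])
for l,z in (('cap',0),('cap_lip',.007)):
    for d in finder.place_of(W,l)[:3]: print(l,round(d['p'],2),np.round(d['pixel'],1),watz(W,d['pixel'],z).round(4))
f=W['frame'].astype(int)
for d in finder.outline_of(W,'cap')[:3]:
    x=np.round(d['extent']).astype(int);m=d['mask']; print('box',round(d['p'],2),x,f[m].mean(0).round())
    c=max(cv2.findContours(m.astype('uint8'),0,1)[0],key=len)[:,0]
    for z in (.005,.035):
        w=np.array([watz(W,q,z)[:2] for q in c]).astype('float32');o,r=cv2.minEnclosingCircle(w);print(' z',z,np.round(o,4),round(r,4))
print('eye',W['eye'])
E
python3 cap.py; python3 - <<'E'
from h import *
T=vision.snapshot('top')
for l,z in (('saddle_hole',.154),('saddle',.098)):
    for d in finder.place_of(T,l): print(l,round(d['p'],2),np.round(d['pixel'],1),atz(T,d['pixel'],z).round(4))
E
```

```text
16.55 [ 0.36194277 -0.36847223  0.25844094] 1.1601372944135562 [0.35586618 0.28508412 0.16827903]
cap 0.77 [314.8 122.5] [ 0.3525 -0.2999  0.    ]
cap_lip 0.78 [313.9 124.3] [ 0.3516 -0.3021  0.007 ]
box 0.67 [300 109 334 141] [86. 86. 86.]
 z 0.005 [ 0.355  -0.3043] 0.0214
 z 0.035 [ 0.3554 -0.3037] 0.0198
box 0.53 [437   1 462   5] [72. 56. 43.]
 z 0.005 [ 0.5323 -0.1144] 0.0189
 z 0.035 [ 0.5193 -0.1281] 0.0175
eye [ 0.3599468  -0.29546221  0.40131591]
saddle_hole 0.68 [349.7 229.1] [ 0.3555 -0.0294  0.154 ]
saddle_hole 0.58 [343.9 188.4] [ 0.495  -0.0126  0.154 ]
saddle_hole 0.55 [213.3 179.4] [0.533  0.4374 0.154 ]
saddle_hole 0.51 [306.5 236.1] [0.3339 0.1174 0.154 ]
saddle 0.91 [345.7 190.7] [ 0.494  -0.0221  0.098 ]
saddle 0.81 [305.  235.5] [0.3363 0.1252 0.098 ]
saddle 0.77 [216.8 181.6] [0.5339 0.4415 0.098 ]
saddle 0.51 [347.5 233.3] [ 0.342  -0.0252  0.098 ]
```

jog_arm([
  [[0.2,-0.02,0],[0,0,0],93],
  [[0.233,-0.022,0],[0,0,0],93],
  [[0,0,0.3],[0,0,0],93],
  [[0,0,0.3],[0,0,0],93],
  [[0,0,0.3],[0,0,0],93],
  [[0,0,0.3],[0,0,0],93],
  [[0,0,0.2],[0,0,0],93],
  [[0,0,0.1],[0,0,0],93],
  [[0,0,0.03],[0,0,0],93],
  [[0,0,0],[0,0,0],93],
  [[0,0,0],[0,0,0],28],
  [[0,0,0],[0,0,0],28],
  [[0,0,0],[0,0,0],28],
  [[0,0,0],[0,0,0],28],
  [[0,0,0],[0,0,0],28],
  [[0,0,0],[0,0,0],28],
  [[0,0,0],[0,0,0],28],
  [[0,0,0],[0,0,0],28],
], grip_force=55)

```text
t: 19.1
position: [0.3543, -0.3047, 0.0296]
orientation: [0.0, 0.7, 0.714, -0.0]
force: [-0.0, 0.2, 0.1]
grip_width: 0.336
grasp_force: 55.0
```

jog_arm([
  [[0,0,-0.2],[0,0,0],28],
  [[0,0,-0.4],[0,0,0],28],
  [[0,0,-0.4],[0,0,0],28],
  [[0,0,-0.4],[0,0,0],28],
  [[0,0,-0.13],[0,0,0],28],
  [[0.095,0.05,0],[0,0,0],28],
  [[0.19,0.095,0],[0,0,0],28],
  [[0.19,0.095,0],[0,0,0],28],
  [[0.19,0.095,0],[0,0,0],28],
  [[0.19,0.095,0],[0,0,0],28],
  [[0.19,0.095,0],[0,0,0],28],
  [[0.19,0.095,0],[0,0,0],28],
  [[0.19,0.095,0],[0,0,0],28],
  [[0.15,0.075,0],[0,0,0],28],
  [[0.095,0.05,0],[0,0,0],28],
  [[0,0,0],[0,0,0],28],
  [[0,0,0],[0,0,0],28],
])

```text
t: 21.22
position: [0.4749, -0.0521, 0.2587]
orientation: [-0.0, 0.7, 0.714, -0.0]
force: [-0.2, 0.1, -0.4]
grip_width: 0.343
grasp_force: 55.0
```

```bash
python3 - <<'E'
from h import *
W=vision.snapshot('wrist');st=robot.read_state();p=st['position'];print(st['t'],p,yang()[0],st['grip_width'],tool([.4915,-.0187,p[2]]))
for l,z in (('cap',p[2]-.0296),('cap_lip',p[2]-.0226),('saddle',.098),('saddle_hole',.152),('stud_tip',.182)):
    for d in finder.place_of(W,l)[:3]: print(l,round(d['p'],2),np.round(d['pixel'],1),watz(W,d['pixel'],z).round(4))
f=W['frame'];cv2.imwrite('pics/w4c.png',cv2.resize(f[120:330,200:440],(686,600))[:,:,::-1])
E
```

```text
21.275 [ 0.47498089 -0.05223646  0.25885251] 1.0913949924160773 0.3405435754426356 [ 2.21438203e-01  1.14365953e-01 -6.01357274e-05]
cap 0.88 [318.9 241.6] [ 0.4737 -0.0514  0.2293]
cap_lip 0.68 [319.8 245.1] [ 0.4743 -0.0506  0.2363]
saddle 0.97 [339.3 162.3] [ 0.4928 -0.0217  0.098 ]
saddle 0.91 [210.2  49.6] [0.3605 0.0945 0.098 ]
saddle 0.61 [226.9 155.5] [ 0.3789 -0.0157  0.098 ]
saddle_hole 0.93 [215.3 164.3] [ 0.3849 -0.0166  0.152 ]
saddle_hole 0.75 [338.7 169.4] [ 0.489  -0.0199  0.152 ]
saddle_hole 0.55 [199.4  40. ] [0.3702 0.0912 0.152 ]
stud_tip 0.92 [345.4 174. ] [ 0.492  -0.0183  0.182 ]
```

View pics/w4c.png

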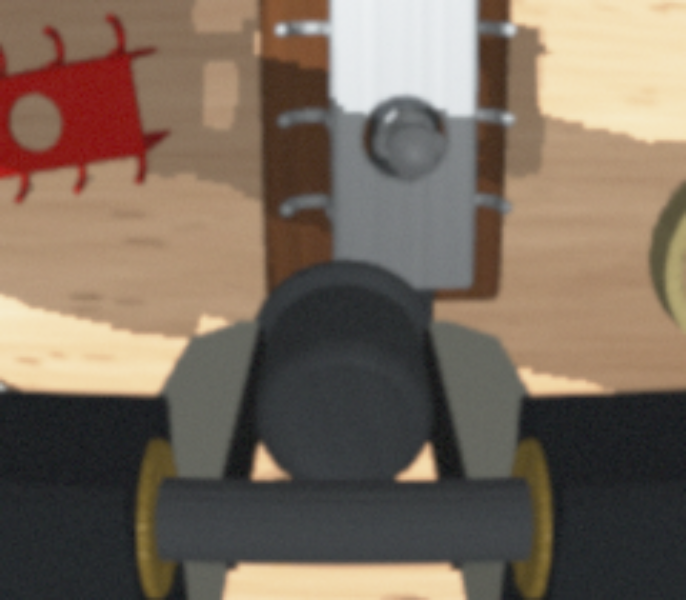

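The saddle sits aligned on the bar with the stud through its hole (stud at about crop 408,140). The cap is upright in the fingers. I'm moving over the stud and going down.

jog_arm([
  [[0.1,0.06,0],[0,0,0],28],
  [[0.115,0.055,0],[0,0,0],28],
  [[0,0,0],[0,0,0],28],
  [[0,0,0.1],[0,0,0],28],
  [[0,0,0.1],[0,0,0],28],
  [[0,0,0.08],[0,0,0],28],
  [[0,0,0.05],[0,0,0],28],
  [[0,0,0],[0,0,0],28],
  [[0,0,0.02],[0,0,0],28],
  [[0,0,0.02],[0,0,0],28],
  [[0,0,0],[0,0,0],28],
])

```text
t: 22.9
position: [0.4919, -0.0191, 0.2035]
orientation: [-0.0, 0.7, 0.714, -0.0]
force: [0.4, -0.5, -0.5]
grip_width: 0.338
grasp_force: 55.0
```

jog_arm([
  [[0,0,0.015],[0,0,0],28],
  [[0,0,0.015],[0,0,0],28],
  [[0,0,0],[0,0,0],28],
], grip_force=60)

```text
t: 23.28
position: [0.4918, -0.0191, 0.1989]
orientation: [-0.0, 0.7, 0.714, -0.0]
force: [-0.6, 0.3, -1.5]
grip_width: 0.34
grasp_force: 60.0
```

jog_arm([
  [[0,0,0.015],[0,0,0],28],
  [[0,0,0.015],[0,0,0],28],
  [[0,0,0.01],[0,0,0],28],
  [[0,0,0],[0,0,0],28],
])

```text
t: 23.78
position: [0.4921, -0.0191, 0.1932]
orientation: [0.0, 0.7, 0.714, 0.0]
force: [-0.3, 0.7, 1.6]
grip_width: 0.341
grasp_force: 60.0
```

jog_arm([
  [[0,0,0.01],[0,0,0],28],
  [[0,0,0.01],[0,0,0],28],
  [[0,0,0],[0,0,0],28],
])

```text
t: 24.15
position: [0.4925, -0.0192, 0.1911]
orientation: [0.001, 0.7, 0.714, 0.001]
force: [-1.2, 0.3, 9.3]
grip_width: 0.343
grasp_force: 60.0
```

Spring contact came at the expected height, so I'm pushing on.

jog_arm([
  [[0,0,0.01],[0,0,0],28],
  [[0,0,0.01],[0,0,0],28],
  [[0,0,0.01],[0,0,0],28],
  [[0,0,0],[0,0,0],28],
])

```text
t: 24.65
position: [0.4916, -0.0191, 0.185]
orientation: [-0.0, 0.7, 0.714, -0.0]
force: [1.2, 0.0, -6.2]
grip_width: 0.347
grasp_force: 60.0
```

jog_arm([
  [[0,0,0.01],[0,0,0],28],
  [[0,0,0.01],[0,0,0],28],
  [[0,0,0],[0,0,0],28],
])

```text
t: 25.02
position: [0.492, -0.0192, 0.1835]
orientation: [0.0, 0.7, 0.714, 0.0]
force: [-4.3, 0.4, 10.2]
grip_width: 0.34
grasp_force: 60.0
```

jog_arm([
  [[0,0,0.006],[0,0,0],28],
  [[0,0,0.006],[0,0,0],28],
  [[0,0,0],[0,0,0],28],
  [[0,0,0],[0,0,0],28],
])

```text
t: 25.52
position: [0.4921, -0.0192, 0.1834]
orientation: [0.001, 0.7, 0.714, 0.0]
force: [-13.2, 1.1, 31.1]
grip_width: 0.341
grasp_force: 60.0
```

jog_arm([
  [[0,-0.003,0],[0,0,0],28],
  [[0,0,0],[0,0,0],28],
  [[0,0,0],[0,0,0],28],
  [[0,0,0],[0,0,0],28],
])

```text
t: 26.02
position: [0.492, -0.0192, 0.1834]
orientation: [0.001, 0.7, 0.714, 0.001]
force: [-10.6, 1.4, 28.7]
grip_width: 0.34
grasp_force: 60.0
```

```bash
python3 - <<'E'
from h import *
st=robot.read_state();p=st['position'];print(st['t'],p,st['force'],st['grip_width'])
W=vision.snapshot('wrist')
for l,z in (('cap',.154),('cap_lip',.161),('saddle',.098)):
    for d in finder.place_of(W,l)[:2]: print(l,round(d['p'],2),np.round(d['pixel'],1),watz(W,d['pixel'],z).round(4))
E
```

```text
26.025 [ 0.49203476 -0.01918711  0.18340191] [-10.58490021   1.36385106  28.66443853] 0.3401973026908265
cap 0.97 [319.6 239.5] [ 0.4913 -0.0171  0.154 ]
cap_lip 0.84 [319.3 243.5] [ 0.4911 -0.0168  0.161 ]
saddle 0.86 [197.2 193. ] [ 0.3928 -0.0036  0.098 ]
saddle 0.84 [316.8 215.2] [ 0.4892 -0.0199  0.098 ]
```

```bash
python3 -c "
from bench import ticket
print(ticket.sign_off())"
```

```text
the job is handed in; nothing more can be done
None
```

The steel saddle hangs on the bar with the free stud through its hole. The cap clicked down to its seated height, and the job was handed in at about 26 s with the hand still pressing it at about 29 N. The sign-off returned no verdict.

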